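# Turn the bench braiding head once round by hand

### The job

Before the small bench braiding head is restarted it is turned over by hand to see that it runs free: turn its plate, the one with five bobbins round it, one full turn clockwise as seen from above, so that its upright handle comes back to where it started, then let go with the plate at rest. Do not turn the let-off stand beside it, which has the same handle but carries one big spool in the middle.

Things in the scene. Friction and masses are not known exactly. Their poses are not given: they have to be found in the camera images.
- bobbin_plate (a joint): turning angle of the braiding head's plate, rad; grows clockwise seen from above. Starts anywhere from -2 to 2, has no stops and keeps counting (one turn clockwise = 6.28 more). About 2 to 3 N at the handle turns it; it stays where it is left
- bobbin_plate_axis (a point): braiding head: point on the plate's vertical turning axis, at its upper face, 54 mm above the table. A fixed round teal housing, 240 mm across, left or right on the table, carries a steel plate 220 mm across. On it five pale bobbins (38 mm across, tops 100 mm above the table) stand 80 mm from the axis at 60 degree steps, the handle in the sixth place; a short brass-capped post in the middle
- bobbin_plate_handle (a point): centre of the braiding head's upright handle, 145 mm above the table, 80 mm out from the turning axis: a black plastic sleeve 26 mm in diameter, 54 mm long (from 118 to 172 mm above the table), spinning freely on a steel pin on the plate, so it can be held without turning the wrist. Nothing else on the head is higher than 100 mm
- spool_plate_handle (a point): centre of the handle of the let-off stand on the other side, to be left alone. Housing, plate and handle are like the braiding head's (handle point 145 mm above the table, 80 mm from its axis), but a single big spool, 112 mm across, top 100 mm above the table, sits in the middle of the plate and there are no small bobbins
Things that resemble listed ones, but are neither listed nor needed, are in the scene too. What is shaped like the part that bears bobbin_plate but orange is not meant.

How it is judged:
By the outcome, as a careful person would: the job done as asked, in the order asked, and still so for the second after the job is handed in, with the robot touching nothing.
It also fails if it takes over 53 s, if anything falls off the work surface, if the arm or the gripper's body presses on something with over 40 N, if the wrist force passes 120 N, or if a joint passes its speed limit or range.

### The arm

A 6-joint arm with a two-finger parallel gripper is mounted at the origin on the work surface. World frame = base frame: x ahead of the robot, y to its left, z up, the work surface at z = 0. Lengths are in mm, angles in rad, forces in N, time in s.
With the tool pointing down it reaches from about 350 to 875 mm from the base axis. Payload 4.2 kg.
Tool frame: the origin (TCP) lies on the mounting face of the last link; the fingertips stand 173 mm ahead of it and the grasp point (between the pads) lies 155 mm ahead of it; z points along the fingers, y is the line along which they close (so a half turn about z gives the same grasp; the last joint's range is limited). The gripper opens to 85 mm and grips with 20 to 120 N. Pads are 22 mm wide; open, the fingers measure 114 mm over their backs; the gripper's body (76 mm by 85 mm) begins 54 mm behind the grasp point. The pads swing forward as they close: fully open they stand 13 mm farther back than shut.
Start: joints at [1.503, 0.385, 0.008, 0, -1.194, -0.259], TCP at [200.601, 591.911, 404.712] pointing down, gripper open.
Joint ranges: [-3.14, 3.14], [-1.21, 2.06], [-1.07, 1.41], [-3.16, 2.05], [-2.99, -0.16], [-3.1, 3.1]. Speed limits (rad/s): [2.79, 2.79, 3.14, 3.14, 3.14, 3.14].

### API

Orientations are given as a unit quaternion [x, y, z, w].
In Python, from bench import arm gives the robot as it stands.
- The arm moves only by the tool carry_out, never from a script. Its argument "rows" is a list of rows, each a list of 7 numbers: the shift along the tool's x, y, z as a fraction of full scale, then the turn, a rotation vector about the tool's x, y, z as a fraction of full scale, then the opening, from -1 (shut) to 1 (fully open). A call has 1 to 12 rows; each row is the pose to reach, as a shift and turn from the pose commanded when the call began, along the tool's axes at that moment, turning the shorter way round; what a row does not reach only later rows make up. Full scale, the value 1, is 20 cm for a shift and pi rad for a turn. A row lasts 1/8 s, in which the tool goes at most 62.5 mm and 10.7 degrees, less where a joint would pass 70% of its speed; a pose out of reach is approached as far as the arm can. A call with a number of a shift or a turn outside -1 to 1 is refused whole. A call with a gripper value outside its range is refused whole. The fingers move at their own pace and stop on an object; the grip force is fixed at half the most. Time passes only in rows, so rows that repeat a pose let the fingers close. It gives the time, the measured TCP pose, the force, the opening and the grip force at its end, in the units of the state.
- arm.read_state(): the state, without advancing time (a new reading comes with each control period).
- arm.get_image(name): name is "scene" or "top"; returns (picture, depth): 400x640x3 uint8, red, green, blue; 400x640 float32, mm along the optical axis (not along the pixel's ray), 0 where there is no reading.
- arm.calibration(name): a dict with "mtx" (3x3 intrinsics, pixels), "cam_to_world" (4x4, takes a point from camera to world coordinates). Camera axes: x right, y up, looking along -z (the intrinsics and any distortion apply to the point x, -y, -z); pixel columns grow to the right and rows downward; lengths in mm; the calibration is good to about 2 mm. A picture is of the moment at which its call begins. calibration takes no time and is no camera call.
- arm.job_done(): hands the job in; it is judged then, once.
The state is a dict: "clock": time; "joints": joint angles; "joint_vel": joint speeds; "joint_efforts": joint torques, N m; "position": TCP position; "ee_rot": TCP orientation; "contact_force": force on the tool from outside, world axes, zero at the start; "wrist_torque": the same for the moment, N m; "gripper_width": finger opening in mm; "grasp_force": force on a finger pad.
Only numpy, scipy, OpenCV 4.12 (cv2) and the standard library are available. Lean on these libraries where they do the work, as an engineer would, in place of code of your own. Each camera call takes 0.05 s, during which the arm holds its last target. There are 200 camera calls.

## Working session

There is one attempt and no reset: what is moved stays moved. The work goes in short steps, Python scripts to look and compute and a tool call to move; the robot and the scene stay as the last step left them, time stands still between calls to the robot, and variables do not carry over. Pictures are saved under pics/ and viewed, at most 10 in all, crops included, and the job is handed in when it is done.

Besides the shell and the picture viewer there is one more tool, called after "Call:" by a JSON object that holds its "op" and its "data", one argument or row to a line. carry_out: Moves the arm, as the interface text tells. Its arguments: {"type":"object","properties":{"rows":{"type":"array"}},"required":["rows"]}

```bash
mkdir -p pics; python3 - <<'E'
from bench import arm
import cv2,numpy as np
s=arm.read_state(); print(s)
for n in("scene","top"):
    p,d=arm.get_image(n); cv2.imwrite(f"pics/{n}0.png",p[:,:,::-1]); np.save(f"pics/{n}0.npy",d)
    c=arm.calibration(n); print(n,{k:np.round(v,3).tolist() if hasattr(v,'__len__') else v for k,v in c.items()})
E
```

```text
{'clock': 0.0, 'joints': array([ 1.50261283e+00,  3.85580037e-01,  6.61896741e-03, -4.99373640e-04,
       -1.19402957e+00, -2.58596598e-01]), 'joint_vel': array([-0.00115974,  0.0015064 , -0.00058665,  0.0009238 , -0.00058609,
       -0.00168892]), 'joint_efforts': array([-3.80562715e-04, -3.92287338e+01,  1.88394821e+01,  4.18619201e+00,
       -4.74928893e-03,  9.44761837e-06]), 'position': array([200.52391098, 591.74094016, 403.60425462]), 'ee_rot': array([ 9.86665906e-01, -1.62754822e-01, -1.26722720e-04,  1.11425088e-03]), 'contact_force': array([-0.54169117, -0.0420314 , -1.55617178]), 'wrist_torque': array([ 0.06037544, -0.00993139,  0.05645929]), 'grasp_force': 0.0, 'gripper_width': 85.22441200817461}
scene {'mtx': [[415.678, 0.0, 317.781], [0.0, 415.678, 197.363], [0.0, 0.0, 1.0]], 'cam_to_world': [[-0.152, -0.813, 0.563, 1156.75], [0.988, -0.124, 0.087, 297.489], [-0.001, 0.57, 0.822, 1190.008], [0.0, 0.0, 0.0, 1.0]]}
top {'mtx': [[406.489, 0.0, 317.916], [0.0, 406.489, 193.444], [0.0, 0.0, 1.0]], 'cam_to_world': [[-0.118, 0.972, -0.205, 198.527], [-0.993, -0.114, 0.027, 191.665], [0.003, 0.207, 0.978, 1246.514], [0.0, 0.0, 0.0, 1.0]]}
```

View pics/scene0.png

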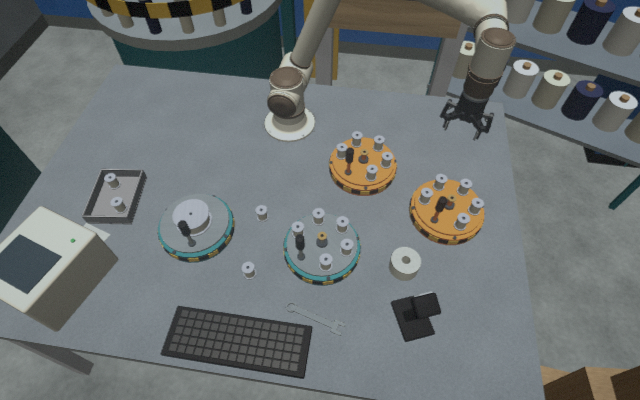

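View pics/top0.png

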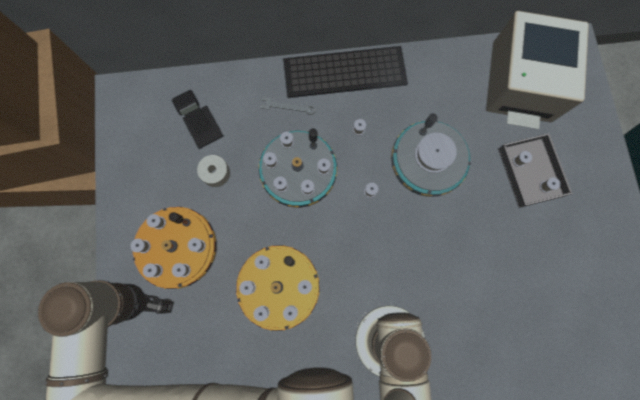

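Scene: the teal candidates are the plate with five bobbins (scene 322,247; top 297,168) and the let-off stand with one big spool (scene 196,226; top 431,158). The two orange heads (top 173,247 and 278,288) are excluded by colour. The five-bobbin teal one fits, and its handle is near top (313,135). I'll measure it and confirm with a crop.

```bash
cat > h.py <<'E'
from bench import arm
import cv2,numpy as np
def ray(n,px,z):
    c=arm.calibration(n);K=np.array(c["mtx"]);T=np.array(c["cam_to_world"])
    d=np.linalg.inv(K)@[px[0],px[1],1.];d=T[:3,:3]@[d[0],-d[1],-d[2]];o=T[:3,3]
    return o+d*(z-o[2])/d[2]
def cloud(n,d):
    c=arm.calibration(n);K=np.array(c["mtx"]);T=np.array(c["cam_to_world"])
    v,u=np.mgrid[:400,:640];P=np.stack([(u-K[0,2])/K[0,0]*d,-(v-K[1,2])/K[1,1]*d,-d],-1)
    return P@T[:3,:3].T+T[:3,3]
E
python3 - <<'E'
from h import *
for n,c0 in(("top",(297,168)),("scene",(322,247))):
    im=cv2.imread(f"pics/{n}0.png");d=np.load(f"pics/{n}0.npy");P=cloud(n,d)
    hsv=cv2.cvtColor(im,cv2.COLOR_BGR2HSV)
    v,u=np.mgrid[:400,:640];near=np.hypot(u-c0[0],v-c0[1])<52
    teal=near&(hsv[...,0]>80)&(hsv[...,0]<100)&(hsv[...,1]>110)
    Q=P[teal&(d>0)];print(n,"teal",len(Q),"z pct",np.percentile(Q[:,2],[10,50,90]))
    Q=Q[Q[:,2]>30];A=np.c_[2*Q[:,:2],np.ones(len(Q))];s=np.linalg.lstsq(A,(Q[:,:2]**2).sum(1),rcond=None)[0]
    print(" circle",s[:2],np.sqrt(s[2]+s[0]**2+s[1]**2))
    m=near&(P[...,2]>88)&(P[...,2]<106)&(d>0)
    k,l,st,ce=cv2.connectedComponentsWithStats(m.astype(np.uint8))
    for i in range(1,k):
        if st[i,4]>25: print(" bob",ce[i].round(1),st[i,4],ray(n,ce[i],100)[:2].round(1))
    m=near&(P[...,2]>112)&(d>0);Q=P[m];print(" handle px",u[m].mean(),v[m].mean(),len(Q),"z",np.percentile(Q[:,2],[5,50,95]))
    t=m&(P[...,2]>166);print(" top px",u[t].mean(),v[t].mean(),t.sum(),ray(n,(u[t].mean(),v[t].mean()),172))
    if n=="top": cv2.imwrite("pics/crop.png",cv2.resize(im[100:240,220:500],None,fx=2.8,fy=2.8,interpolation=2))
E
```

```text
top teal 156 z pct [37.11610449 40.48122891 43.24283704]
 circle [542.57770117 211.19192837] 114.97245445150547
 bob [285.8 137.5] 126 [618.5 235. ]
 bob [269.  158.3] 131 [560.5 290.4]
 bob [296.1 161.5] 73 [541.3 212.6]
 bob [323.  164.5] 128 [523.1 135.1]
 bob [279.1 182.6] 133 [483.8 268. ]
 bob [306.6 185.9] 133 [465.  189.9]
 handle px 312.16814159292034 134.90265486725664 113 z [129.10153974 169.68765985 175.40256606]
 top px 312.23880597014926 132.37313432835822 67 [598.60354382 157.39043154 172.        ]
scene teal 351 z pct [35.41423374 38.51655085 41.49651955]
 circle [542.44350734 213.79903041] 114.61122866591992
 bob [317.7 213.2] 109 [469.8 190.6]
 bob [341.8 221.4] 112 [488.  268.2]
 bob [297.1 226.8] 117 [527.5 136. ]
 bob [321.2 235.5] 64 [546.4 213.1]
 bob [346.3 244.3] 123 [564.7 290.7]
 bob [325.1 259.3] 132 [622.5 235.8]
 handle px 299.2290076335878 241.89312977099237 131 z [123.44255802 164.59388956 172.98497601]
 top px 298.92063492063494 238.0793650793651 63 [604.31375332 158.34074764 172.        ]
```

View pics/crop.png

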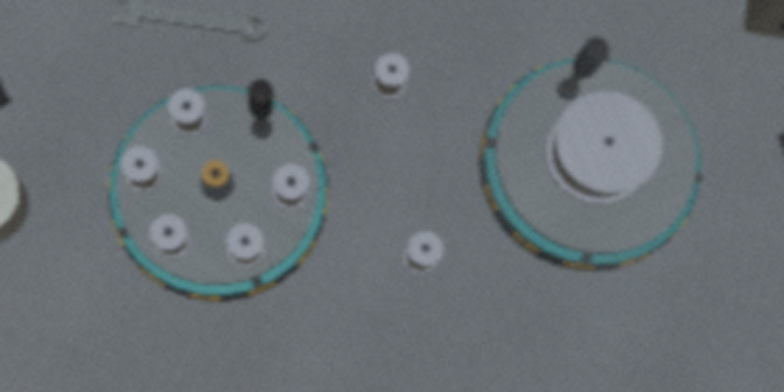

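The crop confirms it: the left teal head has five bobbins and a brass post, with the handle at crop (261,95). The right one is the big-spool stand, which I'll leave alone.

Averaged over both views, the axis is at about (544,213) and the handle at about (601.5,158). That is 79.6 mm out, and it sits in the empty hexagon slot at -43.7°. I'll square the tool to the world axes and move above it.

Call:
{"op": "carry_out", "data": {
  "rows": [
    [0.15,0.08,0,0,0,-0.03,1],
    [0.35,0.19,0,0,0,-0.06,1],
    [0.55,0.3,0,0,0,-0.09,1],
    [0.75,0.41,0,0,0,-0.104,1],
    [0.92,0.5,0,0,0,-0.104,1],
    [1,0.545,0,0,0,-0.104,1],
    [1,0.545,0,0,0,-0.104,1]
  ]
}}

```text
clock: 0.98
position: [355.5, 423.9, 404.5]
ee_rot: [1.0, -0.001, -0.0, 0.0]
contact_force: [-0.5, 0.1, 0.4]
gripper_width: 85.7
grasp_force: 0.0
```

Call:
{"op": "carry_out", "data": {
  "rows": [
    [0.12,0.13,0,0,0,0,1],
    [0.3,0.33,0,0,0,0,1],
    [0.48,0.52,0,0,0,0,1],
    [0.62,0.67,0,0,0,0,1],
    [0.62,0.67,0,0,0,0,1]
  ]
}}

```text
clock: 1.6
position: [480.1, 289.8, 404.3]
ee_rot: [1.0, -0.001, -0.0, 0.0]
contact_force: [0.3, 0.0, -0.5]
gripper_width: 85.6
grasp_force: 0.0
```

Call:
{"op": "carry_out", "data": {
  "rows": [
    [0.12,0.13,0,0,0,0,1],
    [0.3,0.33,0,0,0,0,1],
    [0.48,0.52,0,0,0,0,1],
    [0.608,0.66,0,0,0,0,1],
    [0.608,0.66,0,0,0,0,1],
    [0.608,0.66,0,0,0,0,1]
  ]
}}

```text
clock: 2.35
position: [600.2, 159.8, 404.3]
ee_rot: [1.0, 0.001, -0.0, -0.0]
contact_force: [0.2, 0.2, 0.1]
gripper_width: 85.7
grasp_force: 0.0
```

```bash
python3 - <<'E'
from h import *
print(arm.read_state()["position"])
p,d=arm.get_image("scene");P=cloud("scene",d)
m=(P[...,2]>112)&(P[...,2]<180)&(np.hypot(P[...,0]-601,P[...,1]-158)<45)
print(m.sum(), P[m].mean(0) if m.any() else 0)
cv2.imwrite("pics/c2.png",cv2.resize(p[110:310,200:450,::-1],None,fx=2.8,fy=2.8,interpolation=2))
E
```

```text
[600.20315559 159.81475136 404.3387651 ]
131 [607.60205429 159.19789936 155.893057  ]
```

View pics/c2.png

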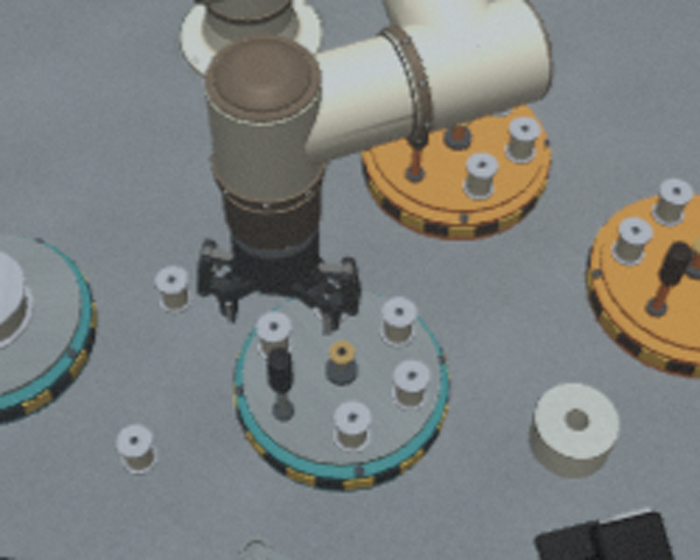

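The crop shows the open fingers (232,310 and 330,320) straddling the handle (280,370), viewed from in front and above, as expected. Next I go down and close.

Call:
{"op": "carry_out", "data": {
  "rows": [
    [0,0,0.1,0,0,0,1],
    [0,0,0.25,0,0,0,1],
    [0,0,0.4,0,0,0,1],
    [0,0,0.515,0,0,0,1],
    [0,0,0.515,0,0,0,1],
    [0,0,0.515,0,0,0,0],
    [0,0,0.515,0,0,0,-0.2],
    [0,0,0.515,0,0,0,-0.4],
    [0,0,0.515,0,0,0,-0.6],
    [0,0,0.515,0,0,0,-1],
    [0,0,0.515,0,0,0,-1],
    [0,0,0.515,0,0,0,-1]
  ]
}}

```text
clock: 3.9
position: [601.1, 158.2, 303.2]
ee_rot: [1.0, 0.0, 0.001, -0.0]
contact_force: [-0.0, -2.2, 5.8]
gripper_width: 24.7
grasp_force: 58.9
```

Gripped (24.7 mm opening, 59 N). I'll work out the arc rows.

```bash
python3 - <<'E'
import numpy as np
t0=np.deg2rad(-43.7)
for a,b,st in((0,30,5),(30,120,7.5),(120,210,7.5),(210,300,7.5),(300,360,7.5)):
    f=lambda p:80*np.array([np.cos(t0-np.deg2rad(p)),-np.sin(t0-np.deg2rad(p))])/200
    print(a,[[*(f(p)-f(a)).round(3).tolist(),0,0,0,0,-1] for p in np.arange(a+st,b+.1,st)])
E
```

```text
0 [[-0.025, 0.024, 0, 0, 0, 0, -1], [-0.052, 0.046, 0, 0, 0, 0, -1], [-0.081, 0.065, 0, 0, 0, 0, -1], [-0.112, 0.082, 0, 0, 0, 0, -1], [-0.144, 0.096, 0, 0, 0, 0, -1], [-0.177, 0.108, 0, 0, 0, 0, -1]]
30 [[-0.051, 0.011, 0, 0, 0, 0, -1], [-0.103, 0.016, 0, 0, 0, 0, -1], [-0.155, 0.014, 0, 0, 0, 0, -1], [-0.207, 0.005, 0, 0, 0, 0, -1], [-0.257, -0.011, 0, 0, 0, 0, -1], [-0.304, -0.033, 0, 0, 0, 0, -1], [-0.349, -0.061, 0, 0, 0, 0, -1], [-0.389, -0.095, 0, 0, 0, 0, -1], [-0.424, -0.133, 0, 0, 0, 0, -1], [-0.454, -0.176, 0, 0, 0, 0, -1], [-0.478, -0.223, 0, 0, 0, 0, -1], [-0.496, -0.272, 0, 0, 0, 0, -1]]
120 [[-0.011, -0.051, 0, 0, 0, 0, -1], [-0.016, -0.103, 0, 0, 0, 0, -1], [-0.014, -0.155, 0, 0, 0, 0, -1], [-0.005, -0.207, 0, 0, 0, 0, -1], [0.011, -0.257, 0, 0, 0, 0, -1], [0.033, -0.304, 0, 0, 0, 0, -1], [0.061, -0.349, 0, 0, 0, 0, -1], [0.095, -0.389, 0, 0, 0, 0, -1], [0.133, -0.424, 0, 0, 0, 0, -1], [0.176, -0.454, 0, 0, 0, 0, -1], [0.223, -0.478, 0, 0, 0, 0, -1], [0.272, -0.496, 0, 0, 0, 0, -1]]
210 [[0.051, -0.011, 0, 0, 0, 0, -1], [0.103, -0.016, 0, 0, 0, 0, -1], [0.155, -0.014, 0, 0, 0, 0, -1], [0.207, -0.005, 0, 0, 0, 0, -1], [0.257, 0.011, 0, 0, 0, 0, -1], [0.304, 0.033, 0, 0, 0, 0, -1], [0.349, 0.061, 0, 0, 0, 0, -1], [0.389, 0.095, 0, 0, 0, 0, -1], [0.424, 0.133, 0, 0, 0, 0, -1], [0.454, 0.176, 0, 0, 0, 0, -1], [0.478, 0.223, 0, 0, 0, 0, -1], [0.496, 0.272, 0, 0, 0, 0, -1]]
300 [[0.011, 0.051, 0, 0, 0, 0, -1], [0.016, 0.103, 0, 0, 0, 0, -1], [0.014, 0.155, 0, 0, 0, 0, -1], [0.005, 0.207, 0, 0, 0, 0, -1], [-0.011, 0.257, 0, 0, 0, 0, -1], [-0.033, 0.304, 0, 0, 0, 0, -1], [-0.061, 0.349, 0, 0, 0, 0, -1], [-0.095, 0.389, 0, 0, 0, 0, -1]]
```

Call:
{"op": "carry_out", "data": {
  "rows": [
    [-0.025,0.024,0,0,0,0,-1],
    [-0.052,0.046,0,0,0,0,-1],
    [-0.081,0.065,0,0,0,0,-1],
    [-0.112,0.082,0,0,0,0,-1],
    [-0.144,0.096,0,0,0,0,-1],
    [-0.177,0.108,0,0,0,0,-1],
    [-0.177,0.108,0,0,0,0,-1]
  ]
}}

```text
clock: 4.78
position: [565.3, 134.8, 303.2]
ee_rot: [1.0, -0.0, 0.0, 0.002]
contact_force: [2.7, -8.4, 7.2]
gripper_width: 25.0
grasp_force: 59.6
```

Forces are small. Continuing the arc.

Call:
{"op": "carry_out", "data": {
  "rows": [
    [-0.051,0.011,0,0,0,0,-1],
    [-0.103,0.016,0,0,0,0,-1],
    [-0.155,0.014,0,0,0,0,-1],
    [-0.207,0.005,0,0,0,0,-1],
    [-0.257,-0.011,0,0,0,0,-1],
    [-0.304,-0.033,0,0,0,0,-1],
    [-0.304,-0.033,0,0,0,0,-1]
  ]
}}

```text
clock: 5.65
position: [502.3, 141.3, 303.1]
ee_rot: [1.0, -0.0, -0.003, 0.002]
contact_force: [-6.9, -7.4, 15.3]
gripper_width: 24.8
grasp_force: 60.5
```

Call:
{"op": "carry_out", "data": {
  "rows": [
    [-0.046,-0.029,-0.003,0,0,0,-1],
    [-0.087,-0.063,-0.006,0,0,0,-1],
    [-0.123,-0.101,-0.008,0,0,0,-1],
    [-0.154,-0.145,-0.008,0,0,0,-1],
    [-0.178,-0.191,-0.008,0,0,0,-1],
    [-0.197,-0.24,-0.008,0,0,0,-1],
    [-0.197,-0.24,-0.008,0,0,0,-1]
  ]
}}

```text
clock: 6.52
position: [463.5, 191.3, 303.2]
ee_rot: [1.0, -0.0, -0.002, 0.0]
contact_force: [-5.1, 0.0, 6.5]
gripper_width: 24.9
grasp_force: 60.0
```

Call:
{"op": "carry_out", "data": {
  "rows": [
    [-0.011,-0.051,0,0,0,0,-1],
    [-0.016,-0.103,0,0,0,0,-1],
    [-0.013,-0.155,0,0,0,0,-1],
    [-0.004,-0.208,0,0,0,0,-1],
    [0.013,-0.258,0,0,0,0,-1],
    [0.035,-0.306,0,0,0,0,-1],
    [0.063,-0.351,0,0,0,0,-1],
    [0.097,-0.392,0,0,0,0,-1],
    [0.136,-0.427,0,0,0,0,-1],
    [0.179,-0.457,0,0,0,0,-1],
    [0.227,-0.482,0,0,0,0,-1],
    [0.276,-0.5,0,0,0,0,-1]
  ]
}}

```text
clock: 8.02
position: [521.0, 289.1, 303.2]
ee_rot: [1.0, -0.001, -0.002, 0.004]
contact_force: [2.0, -14.0, 6.7]
gripper_width: 24.8
grasp_force: 60.1
```

Call:
{"op": "carry_out", "data": {
  "rows": [
    [0.051,-0.011,0,0,0,0,-1],
    [0.103,-0.016,0,0,0,0,-1],
    [0.155,-0.013,0,0,0,0,-1],
    [0.207,-0.004,0,0,0,0,-1],
    [0.257,0.012,0,0,0,0,-1],
    [0.304,0.035,0,0,0,0,-1],
    [0.349,0.063,0,0,0,0,-1],
    [0.389,0.097,0,0,0,0,-1],
    [0.425,0.136,0,0,0,0,-1],
    [0.456,0.179,0,0,0,0,-1],
    [0.48,0.226,0,0,0,0,-1],
    [0.498,0.275,0,0,0,0,-1]
  ]
}}

```text
clock: 9.52
position: [618.0, 236.1, 303.2]
ee_rot: [1.0, -0.0, -0.004, 0.001]
contact_force: [-12.4, -1.9, 10.5]
gripper_width: 24.8
grasp_force: 60.3
```

Call:
{"op": "carry_out", "data": {
  "rows": [
    [0.011,0.051,0,0,0,0,-1],
    [0.015,0.103,0,0,0,0,-1],
    [0.013,0.155,0,0,0,0,-1],
    [0.004,0.207,0,0,0,0,-1],
    [-0.012,0.257,0,0,0,0,-1],
    [-0.034,0.304,0,0,0,0,-1],
    [-0.062,0.349,0,0,0,0,-1],
    [-0.096,0.39,0,0,0,0,-1],
    [-0.096,0.39,0,0,0,0,-1],
    [-0.096,0.39,0,0,0,0,-1],
    [-0.096,0.39,0,0,0,0,-1]
  ]
}}

```text
clock: 10.9
position: [600.9, 157.9, 303.3]
ee_rot: [1.0, -0.0, 0.0, 0.001]
contact_force: [3.9, -4.1, 2.4]
gripper_width: 24.4
grasp_force: 59.5
```

```bash
cat > ang.py <<'E'
from h import *
import sys
def ang(n,im,d):
    c0={"top":(297,168),"scene":(322,247)}[n];P=cloud(n,d)
    v,u=np.mgrid[:400,:640];near=np.hypot(u-c0[0],v-c0[1])<52
    hsv=cv2.cvtColor(im,cv2.COLOR_BGR2HSV)
    m=near&(P[...,2]>88)&(P[...,2]<106)&(d>0)
    k,l,st,ce=cv2.connectedComponentsWithStats(m.astype(np.uint8))
    c=np.array({"top":(541.6,212.5),"scene":(546.2,213.3)}[n])
    o=[]
    for i in range(1,k):
        if st[i,4]>80:
            q=ray(n,ce[i],100)[:2]-c
            if 70<np.hypot(*q)<90:o.append(round(float(np.degrees(np.arctan2(q[1],q[0]))),1))
    return sorted(o)
for n in("scene","top"):
    print(n,"before",ang(n,cv2.imread(f"pics/{n}0.png"),np.load(f"pics/{n}0.npy")))
    p,d=arm.get_image(n); print(n,"now",ang(n,p[:,:,::-1].copy(),d))
    cv2.imwrite(f"pics/{n}_{sys.argv[1]}.png",p[:,:,::-1])
E
python3 ang.py a
```

```text
scene before [-163.4, -103.6, 16.5, 76.6, 136.7]
scene now [-162.8, 19.1, 79.4, 138.7]
top before [-163.6, -103.4, 16.3, 76.4, 136.1]
top now [-100.8, 15.7]
```

Call:
{"op": "carry_out", "data": {
  "rows": [
    [0,0,0,0,0,0,-0.3],
    [0,0,0,0,0,0,0],
    [0,0,0,0,0,0,0.5],
    [0,0,0,0,0,0,1],
    [0,0,0,0,0,0,1],
    [0,0,0,0,0,0,1],
    [0,0,-0.12,0,0,0,1],
    [0,0,-0.3,0,0,0,1],
    [0,0,-0.5,0,0,0,1],
    [0,0,-0.55,0,0,0,1]
  ]
}}

```text
clock: 12.25
position: [600.9, 158.5, 416.8]
ee_rot: [1.0, 0.0, 0.003, -0.001]
contact_force: [-0.4, 0.1, 0.0]
gripper_width: 85.2
grasp_force: 0.0
```

Call:
{"op": "carry_out", "data": {
  "rows": [
    [-0.15,-0.2,0,0,0,0,1],
    [-0.4,-0.45,0,0,0,0,1],
    [-0.65,-0.72,0,0,0,0,1],
    [-0.9,-1,0,0,0,0,1],
    [-0.9,-1,0,0,0,0,1]
  ]
}}

```text
clock: 12.88
position: [418.4, 360.1, 412.5]
ee_rot: [1.0, 0.001, -0.001, 0.0]
contact_force: [0.6, 0.6, 0.3]
gripper_width: 85.2
grasp_force: 0.0
```

Call:
{"op": "carry_out", "data": {
  "rows": [
    [-0.15,-0.2,0,0,0,0,1],
    [-0.4,-0.45,0,0,0,0,1],
    [-0.65,-0.72,0,0,0,0,1],
    [-0.9,-1,0,0,0,0,1],
    [-0.9,-1,0,0,0,0,1]
  ]
}}

```text
clock: 13.5
position: [238.2, 560.3, 412.0]
ee_rot: [1.0, 0.001, -0.0, 0.001]
contact_force: [0.0, 0.4, -0.1]
gripper_width: 85.1
grasp_force: 0.0
```

```bash
python3 ang.py b
```

```text
scene before [-163.4, -103.6, 16.5, 76.6, 136.7]
scene now [-160.8, -101.1, 19.4, 79.3, 139.0]
top before [-163.6, -103.4, 16.3, 76.4, 136.1]
top now [-160.9, -100.7, 19.2, 79.1, 138.8]
```

View pics/scene_b.png

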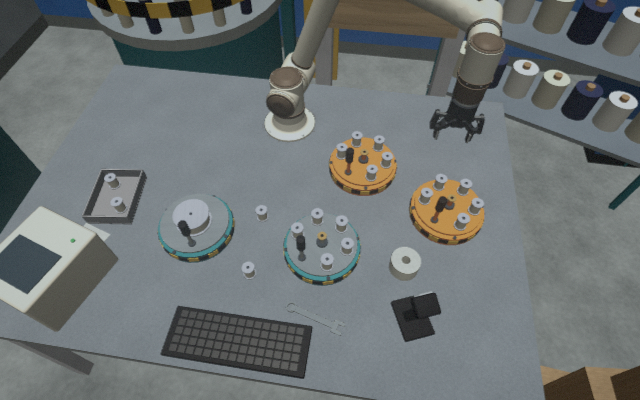

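Everything is in place and the let-off stand is untouched. However, both views agree that the plate is 2.6° short: the bobbin at 76.6° is now at 79.3°. That fits an axis bias of about 2 mm between camera and arm, which the radial forces also showed. I'll regrasp with the closing axis along the tangent and finish the last few millimetres.

Call:
{"op": "carry_out", "data": {
  "rows": [
    [0.15,0.2,0,0,0,0,1],
    [0.4,0.45,0,0,0,0,1],
    [0.65,0.72,0,0,0,0,1],
    [0.9,1,0,0,0,0,1],
    [0.9,1,0,0,0,0,1]
  ]
}}

```text
clock: 14.22
position: [422.2, 355.2, 412.8]
ee_rot: [1.0, -0.002, -0.0, 0.001]
contact_force: [0.1, 0.3, -0.3]
gripper_width: 85.0
grasp_force: 0.0
```

Call:
{"op": "carry_out", "data": {
  "rows": [
    [0.15,0.2,0,0,0,0.04,1],
    [0.4,0.45,0,0,0,0.09,1],
    [0.65,0.72,0,0,0,0.14,1],
    [0.85,0.93,0,0,0,0.19,1],
    [0.897,1,0,0,0,0.243,1],
    [0.897,1,0,0,0,0.243,1],
    [0.897,1,0,0,0,0.243,1]
  ]
}}

```text
clock: 15.1
position: [599.7, 158.0, 412.8]
ee_rot: [0.928, -0.372, -0.001, 0.0]
contact_force: [-1.4, 0.1, 0.7]
gripper_width: 85.3
grasp_force: 0.0
```

Call:
{"op": "carry_out", "data": {
  "rows": [
    [0.011,0.007,0.12,0,0,0,1],
    [0.011,0.007,0.3,0,0,0,1],
    [0.011,0.007,0.45,0,0,0,1],
    [0.011,0.007,0.55,0,0,0,1],
    [0.011,0.007,0.55,0,0,0,1],
    [0.011,0.007,0.55,0,0,0,0.2],
    [0.011,0.007,0.55,0,0,0,-0.1],
    [0.011,0.007,0.55,0,0,0,-0.4],
    [0.011,0.007,0.55,0,0,0,-0.7],
    [0.011,0.007,0.55,0,0,0,-1],
    [0.011,0.007,0.55,0,0,0,-1],
    [0.011,0.007,0.55,0,0,0,-1]
  ]
}}

```text
clock: 16.6
position: [601.1, 156.2, 304.6]
ee_rot: [0.928, -0.372, 0.001, -0.001]
contact_force: [-0.3, 1.3, 5.4]
gripper_width: 25.0
grasp_force: 58.7
```

```bash
python3 ang.py c
```

```text
scene before [-163.4, -103.6, 16.5, 76.6, 136.7]
scene now [-163.4, 18.0, 77.8, 137.9]
top before [-163.6, -103.4, 16.3, 76.4, 136.1]
top now [-102.0, 13.9]
```

About 1.3° remains, or 1.8 mm along tool +y. I'll nudge it, release, lift and back off.

Call:
{"op": "carry_out", "data": {
  "rows": [
    [0,0.004,0,0,0,0,-1],
    [0,0.009,0,0,0,0,-1],
    [0,0.009,0,0,0,0,-1],
    [0,0.009,0,0,0,0,-1],
    [0,0.009,0,0,0,0,-0.3],
    [0,0.009,0,0,0,0,0.2],
    [0,0.009,0,0,0,0,1],
    [0,0.009,0,0,0,0,1],
    [0,0.009,-0.1,0,0,0,1],
    [0,0.009,-0.25,0,0,0,1],
    [0,0.009,-0.45,0,0,0,1],
    [0,0.009,-0.55,0,0,0,1]
  ]
}}

```text
clock: 18.2
position: [599.6, 154.6, 415.9]
ee_rot: [0.928, -0.372, 0.001, -0.001]
contact_force: [0.0, 0.8, -0.4]
gripper_width: 85.3
grasp_force: 0.0
```

Call:
{"op": "carry_out", "data": {
  "rows": [
    [-0.2,-0.02,0,0,0,0,1],
    [-0.45,-0.03,0,0,0,0,1],
    [-0.7,-0.05,0,0,0,0,1],
    [-1,-0.06,0,0,0,0,1],
    [-1,-0.06,0,0,0,0,1]
  ]
}}

```text
clock: 18.82
position: [460.9, 303.8, 413.6]
ee_rot: [0.929, -0.37, -0.0, -0.0]
contact_force: [-0.6, 0.7, 0.7]
gripper_width: 85.3
grasp_force: 0.0
```

Call:
{"op": "carry_out", "data": {
  "rows": [
    [-0.2,-0.02,0,0,0,0,1],
    [-0.45,-0.03,0,0,0,0,1],
    [-0.7,-0.05,0,0,0,0,1],
    [-1,-0.06,0,0,0,0,1],
    [-1,-0.06,0,0,0,0,1]
  ]
}}

```text
clock: 19.45
position: [325.4, 450.5, 413.1]
ee_rot: [0.929, -0.371, -0.0, 0.0]
contact_force: [-0.1, -1.3, 0.3]
gripper_width: 85.6
grasp_force: 0.0
```

```bash
python3 ang.py d
```

```text
scene before [-163.4, -103.6, 16.5, 76.6, 136.7]
scene now [-163.2, -103.3, 16.9, 76.7, 137.0]
top before [-163.6, -103.4, 16.3, 76.4, 136.1]
top now [-163.2, -103.4, 16.5, 76.7, 136.4]
```

Both views now agree with the starting angle to within 0.3°, and the robot is clear. Handing in.

```bash
python3 -c "
from bench import arm
print(arm.job_done())"
```

```text
the job is handed in; nothing more can be done
None
```

I turned the braiding head's plate one full turn clockwise, leaving it within about 0.3° of its start angle in both camera views, released and at rest; it first stopped 2.6° short, so I regrasped to finish, and handed in at about 19.5 s without touching the let-off stand.

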